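# Crank the carver's vice shut on the stone

## Task

Fit the square-bored crank handle onto the square spindle of the vice, pushed fully home, then turn it clockwise (seen from above) as far as it goes so that the vice holds the little sandstone block tight between its jaws. Leave the crank on the spindle and let go, without pushing about the round-bored handwheel, the narrow chisel, the stone offcut or the brush lying near by.

Things in the scene. Friction and masses are not known exactly. Their poses are not given: they have to be found in the camera images.
- crank: Loose dark steel crank handle, 0.25 kg, lying flat, bore upright. Origin: centre of the hub's underside, on the bore axis, z up. Hub 34 x 34 mm (sides along x, y), 34 high, square through-bore 17.6 wide, parallel to the sides (lowest 3 mm widened to 20.2). Flat arm along +x, flush with the hub's underside, 22 wide, 9 thick, with an upright grip. The hub's +y, -y and -x faces are free.
- crank_grip (a point): Middle of the crank's upright beech grip: round, 25 mm in diameter, from 9 to 60 mm above the hub's underside, its axis 85 mm from the bore axis along the crank's +x; this point is 35 mm above the underside. The grip does not spin on the arm.
- spindle_seat (a point): Centre of the round shoulder (28 mm across, 88 mm above the bench) on the vice's upright spindle, where the hub's underside rests when home. z up; x, y along the sides of the square; turns with the spindle. A 16 mm square shaft rises 32 mm from it, then a stepped tip 14 and 11 wide, 38 in all (4 mm out of a seated hub). The crank fits in any of the four quarter turns, with about 0.1 rad of play.
- spindle (a joint): Angle of the vice's spindle, rad: grows clockwise seen from above, 0 fully open to 1.4 at the stop. It starts between 0 and 0.3, stays where it is left (friction 0.25 N m, about 0.45 N m in all when tight) and drives the sprung jaw 11.4 mm per rad towards the stone.
- vice: Grey vice fixed to the bench. Origin on the bench under the spindle axis, z up. Bed 100 mm wide (x), 20 high, from y = +45 to -240 mm; spindle housing 76 x 85 mm, 75 high, round the origin; jaws and stone on its -y side; y is the clamping direction. Apart from the spindle nothing on it is higher than 77 mm, so a seated crank's arm swings freely all round.
- stone: Sandstone block 60 x 70 mm, 45 mm high with a carved raised top (55 mm in all), 0.5 kg, standing loose on the vice's bed between the jaws with a few mm of play. Origin: centre of its underside. The jaws grip its two faces across y. Leave it standing there.
- pad: Black rubber-faced pad, 70 x 8 mm, 42 mm high, on the moving jaw, on the spindle's side of the stone; origin: middle of its lower edge. Sprung: it gives up to 6 mm (about 3 N per mm).
- fixed_jaw: Dark steel fixed jaw, 90 x 25 mm, 50 mm high, at the far end of the vice's bed from the spindle; origin: centre of its underside, 20 mm above the bench.
- handwheel: Bystander: dark steel handwheel, 90 mm in diameter, 16 mm high, with a round bore; it does not fit. Lies where the crank could have been. Origin: centre of its underside.
- chisel_narrow: Bystander: chisel with an 8 mm blade, about 260 mm long, 24 mm high, lying; origin where the square-sided beech handle (110 mm) ends and the steel begins, x towards the blade.
- offcut: Bystander: stepped sandstone offcut 80 x 60 x 60 mm; origin: centre of its underside.
- brush: Bystander: hand brush lying on the bench; origin near its middle, on the bench.
Mind the look-alikes: they are no part of the job. Leave any purple look-alike of the crank alone.

How it is judged:
By the outcome, as a careful person would: the job done as asked, in the order asked, and still so for the second after the job is handed in, with the robot touching nothing.
It also fails if it takes over 64 s, if anything falls off the work surface, if the arm or the gripper's body presses on something with over 40 N, if the wrist force passes 120 N, or if a joint passes its speed limit or range.

## Robot

A 6-joint arm with a two-finger parallel gripper is mounted at the origin on the work surface. World frame = base frame: x ahead of the robot, y to its left, z up, the work surface at z = 0. Lengths are in m, angles in rad, forces in N, time in s.
With the tool pointing down it reaches from about 0.35 to 0.85 m from the base axis. Payload 8.1 kg.
Tool frame: the origin (TCP) lies at the very end of the fingers, on their centre line; the grasp point (between the pads) lies 19 mm behind it; z points along the fingers, y is the line along which they close (so a half turn about z gives the same grasp; the last joint's range is limited). The gripper opens to 93 mm and grips with 3 to 60 N. Pads are 15 mm wide; open, the fingers measure 128 mm over their backs; the gripper's body (75 mm by 188 mm) begins 65 mm behind the grasp point.
Start: joints at [1.08, 0.13, 1.488, -0, 1.523, -0.085], TCP at [0.237, 0.551, 0.219] pointing down, gripper open.
Joint ranges: [-2.96, 2.96], [-0.89, 2.26], [0.02, 2.5], [-1.34, 4.48], [0, 2.73], [-2.66, 2.66]. Speed limits (rad/s): [2.39, 2.39, 2.79, 3.14, 3.14, 3.14].

## Interface

Orientations are given as a unit quaternion [x, y, z, w].
In Python, from station import observe, snapshot, camera_params, finish_job, find_in, masks_of gives the robot as it stands.
- The arm moves only by the tool apply_moves, never from a script. Its argument "plan" is a list of rows, each a list of 7 numbers: the shift along the tool's x, y, z as a fraction of full scale, then the turn, a rotation vector about the tool's x, y, z as a fraction of full scale, then the closure in counts, from 0 (fully open) to 255 (shut). In form: [[tx, ty, tz, ax, ay, az, jaw], ...]. A call has 1 to 8 rows; each row is the pose to reach, as a shift and turn from the pose commanded when the call began, along the tool's axes at that moment; what a row does not reach only later rows make up. Full scale, the value 1, is 0.25 m for a shift and pi/4 rad for a turn. A row lasts 1/12 s, in which the tool goes at most 41.7 mm and 7.16 degrees, less where a joint would pass 70% of its speed; a pose out of reach is approached as far as the arm can. A call with a number of a shift or a turn outside -1 to 1 is refused whole. A call with a gripper value outside its range is refused whole. The fingers move at their own pace and stop on an object; "force" is the grip in N (left out, the last holds). Time passes only in rows, so rows that repeat a pose let the fingers close. It gives the time, the measured TCP pose, the force, the opening and the grip force at its end, in the units of the state.
- observe(): the state, without advancing time (a new reading comes with each control period).
- snapshot(name): name is "side" or "top" or "wrist"; returns (picture, depth): 400x640x3 uint8, blue, green, red; 400x640 float32, m along the optical axis (not along the pixel's ray), 0 where there is no reading.
- camera_params(name): a dict with "fov_y" (degrees; the focal length in pixels is half the picture's height over the tangent of half this angle, whatever the lens; pixels are square), "cx", "cy" (the principal point, pixels), "camera_from_world" (4x4, takes a point from world to camera coordinates). Camera axes: x right, y down, z forward; pixel columns grow to the right and rows downward; lengths in m; the calibration is good to about 2 mm. A picture is of the moment at which its call begins: read the wrist's pose just before it. camera_params takes no time and is no camera call; for the wrist camera it gives the pose at the moment of the call.
- finish_job(): hands the job in; it is judged then, once.
Trained networks look in the newest picture that a camera, given by its name, has taken for a name from the list of things; names that differ only in an ending like _2 or _b are one class to them, and where a whole thing is asked for, a point or a joint stands for the part that bears it (a point fixed in the world has none). Each returns a list of dicts, best first, with "conf" (0 to 1); they miss things now and then, are a little off and sometimes report something else, mostly with a low value. They report only what shows in the picture. A call takes as long as a camera call. They do not tell look-alikes from the thing itself.
- find_in(label, camera): "extent" ([left, top, width, height] in pixels, round what is visible of it).
- masks_of(label, camera): "region" (400x640 bool, what is visible of it) and "extent" ([left, top, width, height] in pixels, round what is visible of it).
The state is a dict: "time": time; "q": joint angles; "joint_velocities": joint speeds; "effort": joint torques, N m; "tool_pos": TCP position; "ee_rot": TCP orientation; "force": force on the tool from outside, world axes, zero at the start; "wrist_torque": the same for the moment, N m; "width": finger opening in m; "finger_force": force on a finger pad.
Only numpy, scipy, OpenCV 4.12 (cv2) and the standard library are available. Lean on these libraries where they do the work, as an engineer would, in place of code of your own. Each camera call takes 0.05 s, during which the arm holds its last target. There are 200 camera calls.

## Working session

There is one attempt and no reset: what is moved stays moved. The work goes in short steps, Python scripts to look and compute and a tool call to move; the robot and the scene stay as the last step left them, time stands still between calls to the robot, and variables do not carry over. Pictures are saved under pics/ and viewed, at most 10 in all, crops included, and the job is handed in when it is done.

Besides the shell and the picture viewer there is one more tool, called after "Emit:" in YAML: its name, and indented under it one key for each argument. apply_moves: Moves the arm, as the interface text tells. Its arguments: {"type":"object","properties":{"plan":{"type":"array"},"force":{"type":"number"}},"required":["plan"]}

```bash
ls; mkdir -p pics; cat > h.py <<'E'
import numpy as np, cv2
from station import *
def K(c):
    p=camera_params(c); f=200/np.tan(np.radians(p['fov_y'])/2); return f,p['cx'],p['cy'],np.array(p['camera_from_world'])
def cloud(c,depth,P=None):
    f,cx,cy,T=P or K(c); v,u=np.mgrid[0:400,0:640]
    X=np.stack([(u-cx)/f*depth,(v-cy)/f*depth,depth],-1)
    W=(X-T[:3,3])@T[:3,:3]; W[depth==0]=np.nan; return W
def proj(c,pts):
    f,cx,cy,T=K(c); X=np.atleast_2d(pts)@T[:3,:3].T+T[:3,3]; return X[:,:2]/X[:,2:]*f+[cx,cy]
E
python3 - <<'E'
from h import *
print(observe())
for c in ['top','side']:
    im,d=snapshot(c); cv2.imwrite(f'pics/{c}0.png',im); np.save(f'{c}0.npy',d)
    P=K(c); print(c,P[0],P[1:3],np.round(P[3],3).tolist()); W=cloud(c,d,P)
    for l in ['crank','vice','handwheel','spindle_seat','stone','pad']:
        for m in masks_of(l,c)[:3]:
            r=m['region']; print(c,l,round(m['conf'],2),m['extent'],np.round(np.nanmedian(W[r],0),3),np.round(np.nanmax(W[r][:,2]),3))
E
```

```text
pics
{'time': 0.0, 'q': array([ 1.07962285e+00,  1.31143193e-01,  1.48926662e+00, -2.12708999e-06,
        1.52302033e+00, -8.53802009e-02]), 'joint_velocities': array([ 2.84018350e-04,  1.27728210e-04,  1.36472161e-03,  7.22428877e-05,
       -2.27743606e-03,  7.97659979e-04]), 'effort': array([-1.17454092e-03, -5.59886241e+01, -4.91736031e+01,  7.64681166e-02,
        3.62691621e-02, -1.56430160e-04]), 'tool_pos': array([0.23654688, 0.55078017, 0.21760515]), 'ee_rot': array([ 2.01507255e-01,  9.79486591e-01, -8.81131190e-04, -2.60180117e-04]), 'force': array([-0.19196258,  0.01425935,  0.69764881]), 'wrist_torque': array([ 0.01379681, -0.00529003, -0.02586828]), 'finger_force': 0.0, 'width': 0.09285389412533625}
top 448.9325475676207 (327.5776949994268, 198.33125756423843) [[0.004, -1.0, -0.012, 0.049], [-0.999, -0.003, -0.051, 0.544], [0.051, 0.012, -0.999, 1.36], [0.0, 0.0, 0.0, 1.0]]
top crank 0.86 [226.7, 166.2, 14.3, 36.8] [0.584 0.337 0.017] 0.069
top crank 0.8 [267.4, 172.2, 25.3, 33.7] [0.575 0.194 0.03 ] 0.067
top crank 0.7 [194.0, 205.9, 23.4, 38.9] [0.451 0.413 0.02 ] 0.
[... 410 characters left out ...]
, [0.387, 0.536, -0.75, 0.929], [0.0, 0.0, 0.0, 1.0]]
side crank 0.82 [199.5, 147.4, 37.1, 25.9] [0.449 0.411 0.021] 0.065
side crank 0.73 [246.3, 140.6, 41.1, 30.9] [0.574 0.334 0.024] 0.067
side crank 0.62 [282.3, 165.5, 20.8, 42.2] [0.565 0.187 0.028] 0.067
side vice 0.74 [332.2, 227.3, 115.3, 118.8] [ 0.554 -0.191  0.052] 0.129
side handwheel 0.76 [229.6, 202.2, 33.0, 29.9] [0.411 0.183 0.013] 0.022
side handwheel 0.63 [358.1, 229.7, 9.9, 19.3] [ 0.568 -0.105  0.101] 0.129
side spindle_seat 0.66 [359.7, 231.3, 7.3, 15.7] [ 0.568 -0.105  0.103] 0.129
side stone 0.87 [385.4, 274.1, 40.6, 45.7] [ 0.566 -0.255  0.067] 0.08
side pad 0.67 [378.2, 270.5, 24.3, 27.2] [ 0.573 -0.21   0.063] 0.069
```

```bash
python3 - <<'E'
import cv2,numpy as np
a=cv2.imread('pics/top0.png')[150:260,170:330]; b=cv2.imread('pics/side0.png')[120:260,180:380]
cv2.imwrite('pics/c1.png',np.vstack([cv2.resize(a,(800,300))[:0],cv2.resize(a,(436,300),interpolation=3),cv2.resize(b,(436,300),interpolation=3)]))
E
```

```text
Traceback (most recent call last):
ValueError: all the input array dimensions except for the concatenation axis must match exactly, but along dimension 1, the array at index 0 has size 800 and the array at index 1 has size 436
```

View pics/top0.png

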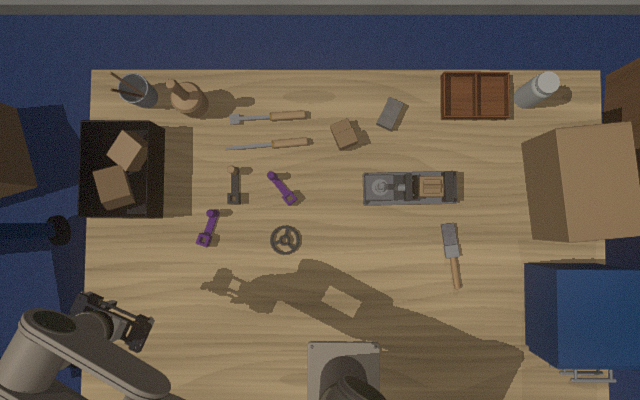

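The picture shows three crank-like things: grey-black at (234,185), purple at (282,188) and purple at (207,228). The dark steel one at (234,185) fits the description. The handwheel is at (286,240), the vice at (410,187) and the spindle at about (380,187).

```bash
python3 - <<'E'
from h import *
im=cv2.imread('pics/top0.png'); d=np.load('top0.npy'); sd=np.load('side0.npy'); si=cv2.imread('pics/side0.png')
a=cv2.resize(im[155:255,190:310],(480,400),interpolation=3)
b=cv2.resize(si[120:260,230:320][:70],(300,233),interpolation=3)
b=np.vstack([b,np.zeros((167,300,3),np.uint8)])
cv2.imwrite('pics/c1.png',np.hstack([a,b]))
W=cloud('top',d); S=cloud('side',sd)
for n,w in(('top',W),('side',S)):
    w=w.reshape(-1,3); w=w[~np.isnan(w[:,0])]
    r=w[(abs(w[:,0]-.58)<.09)&(abs(w[:,1]-.34)<.05)&(w[:,2]>.004)&(w[:,2]<.08)]
    g=r[r[:,2]>.05]; h=r[(r[:,2]>.028)&(r[:,2]<.042)]
    print(n,'grip',g.mean(0),len(g),'hub',h.mean(0),len(h),h.min(0),h.max(0))
    b=w[(abs(w[:,0]-.57)<.03)&(abs(w[:,1]+.105)<.03)]
    for z0,z1 in((.084,.095),(.1,.132),(.11,.132)):
        q=b[(b[:,2]>z0)&(b[:,2]<z1)]; print('spin',z0,len(q),q.mean(0) if len(q) else 0)
    print('bench z',np.median(w[(abs(w[:,0]-.5)<.02)&(abs(w[:,1]-.27)<.03)],0))
E
```

```text
top grip [0.6173602  0.34295522 0.05901628] 56 hub [0.54649647 0.33989008 0.03456559] 111 [0.49676374 0.32082235 0.02815351] [0.63416285 0.38909623 0.04117035]
spin 0.084 34 [ 0.57217003 -0.09772985  0.08797803]
spin 0.1 40 [ 0.57341888 -0.10000491  0.12124599]
spin 0.11 36 [ 0.57352822 -0.1003533   0.12318515]
bench z [0.50104331 0.2692955  0.00061474]
side grip [0.61661714 0.34106812 0.05872988] 60 hub [0.55361992 0.33758601 0.03484312] 143 [0.49126365 0.31923745 0.02811212] [0.63430279 0.38986196 0.04174189]
spin 0.084 58 [ 0.56810562 -0.10413755  0.08939067]
spin 0.1 98 [ 0.5702897  -0.1023846   0.11755315]
spin 0.11 74 [ 0.57073352 -0.10201671  0.12159312]
bench z [0.5002567  0.26949756 0.00242558]
```

View pics/c1.png

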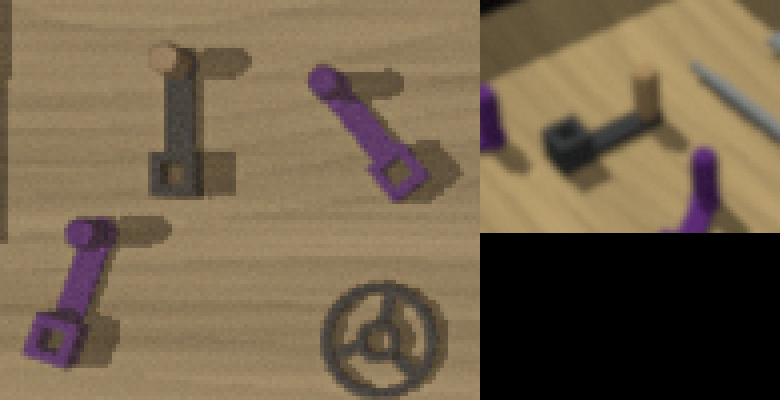

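The dark steel crank with the beech grip is at top pixel (234,185). Its hub is near world (0.535, 0.34) and its arm points along about +x. Both others are purple all over, so I leave them alone.

```bash
cat >> h.py <<'E'
from scipy.spatial.transform import Rotation as R
def goal(pos,yaw):
    "row numbers for TCP pos, tool down with tool y at world yaw (deg)"
    o=observe(); r0=R.from_quat(o['ee_rot']); c,s=np.cos(np.radians(yaw)),np.sin(np.radians(yaw))
    y=np.array([c,s,0]); z=np.array([0,0,-1.]); Rt=np.stack([np.cross(y,z),y,z],1)
    t=r0.inv().apply(np.array(pos)-o['tool_pos'])/.25; a=(r0.inv()*R.from_matrix(Rt)).as_rotvec()/(np.pi/4)
    return np.round(t,4),np.round(a,4)
E
python3 - <<'E'
from h import *
o=observe();T=K('wrist')[3]; C=-T[:3,:3].T@T[:3,3]; r=R.from_quat(o['ee_rot'])
print('cam in tool',r.inv().apply(C-o['tool_pos']),'axis',r.inv().apply(T[2,:3]),K('wrist')[0])
print(goal([.535,.34,.22],90)); print(goal([.60,.34,.22],90))
E
```

```text
cam in tool [ 0.06362884  0.00049066 -0.16654979] axis [-0.23816934  0.00107712  0.97122305] 304.56079179974887
(array([-1.4294, -0.3058, -0.0054]), array([ 0.    ,  0.    , -0.5166]))
(array([-1.6683, -0.2031, -0.0054]), array([ 0.    ,  0.    , -0.5166]))
```

Emit:
apply_moves:
  plan:
    - [-0.15,-0.03,0,0,0,-0.1,0]
    - [-0.3,-0.06,0,0,0,-0.25,0]
    - [-0.45,-0.1,0,0,0,-0.4,0]
    - [-0.6,-0.13,0,0,0,-0.5166,0]
    - [-0.75,-0.17,0,0,0,-0.5166,0]
    - [-0.9,-0.2,0,0,0,-0.5166,0]
    - [-1,-0.22,0,0,0,-0.5166,0]
    - [-1,-0.22,0,0,0,-0.5166,0]

```text
time: 1.37
tool_pos: [0.4488, 0.3987, 0.2186]
ee_rot: [0.002, 1.0, -0.001, 0.001]
force: [0.2, -0.7, 0.7]
width: 0.093
finger_force: 0.0
```

```bash
python3 - <<'E'
from h import *
print(goal([.52,.34,.18],90))
E
```

```text
(array([-0.2857, -0.2331,  0.1551]), array([-0.0014,  0.002 , -0.0061]))
```

Emit:
apply_moves:
  plan:
    - [-0.15,-0.1,0.08,0,0,-0.006,0]
    - [-0.285,-0.2,0.15,0,0,-0.006,0]
    - [-0.285,-0.233,0.155,0,0,-0.006,0]
    - [-0.285,-0.233,0.155,0,0,-0.006,0]
    - [-0.285,-0.233,0.155,0,0,-0.006,0]

```text
time: 1.78
tool_pos: [0.5158, 0.3434, 0.1792]
ee_rot: [-0.001, 1.0, -0.0, -0.001]
force: [-0.3, -0.0, -0.4]
width: 0.0931
finger_force: 0.0
```

```bash
python3 - <<'E'
from h import *
P=K('wrist'); o=observe(); im,d=snapshot('wrist'); cv2.imwrite('pics/w1.png',im)
print(o['tool_pos'])
W=cloud('wrist',d,P).reshape(-1,3); W=W[~np.isnan(W[:,0])]
r=W[(abs(W[:,0]-.58)<.09)&(abs(W[:,1]-.34)<.05)&(W[:,2]>.003)&(W[:,2]<.075)]
print(np.histogram(r[:,2],20))
t=r[(r[:,2]>.030)&(r[:,2]<.038)&(abs(r[:,0]-.535)<.04)]
print('hub rect',cv2.minAreaRect(t[:,:2].astype(np.float32)*1000),len(t))
g=r[r[:,2]>.055]; print('grip',cv2.minEnclosingCircle(g[:,:2].astype(np.float32)*1000),len(g))
a=r[(r[:,2]>.006)&(r[:,2]<.012)&(r[:,0]>.56)&(r[:,0]<.6)]; print('arm',cv2.minAreaRect(a[:,:2].astype(np.float32)*1000),len(a))
E
```

```text
[0.51578514 0.34339454 0.17923919]
(array([ 32, 171, 691,  22,  35,  25,  39,  41,  41,  48, 695,  43,   6,
         9,   3,  11,   5,  23,  23,  69]), array([0.00310733, 0.0060776 , 0.00904788, 0.01201815, 0.01498843,
       0.0179587 , 0.02092898, 0.02389925, 0.02686953, 0.0298398 ,
       0.03281008, 0.03578035, 0.03875063, 0.0417209 , 0.04469118,
       0.04766145, 0.05063173, 0.053602  , 0.05657228, 0.05954255,
       0.06251283]))
hub rect ((534.2890625, 356.9354553222656), (44.15846252441406, 88.07747650146484), 25.591392517089844) 774
grip ((564.7120361328125, 362.430908203125), 78.18765258789062) 106
arm ((584.8909301757812, 337.3181457519531), (30.18334197998047, 21.202590942382812), 0.3586445748806) 444
```

View pics/w1.png

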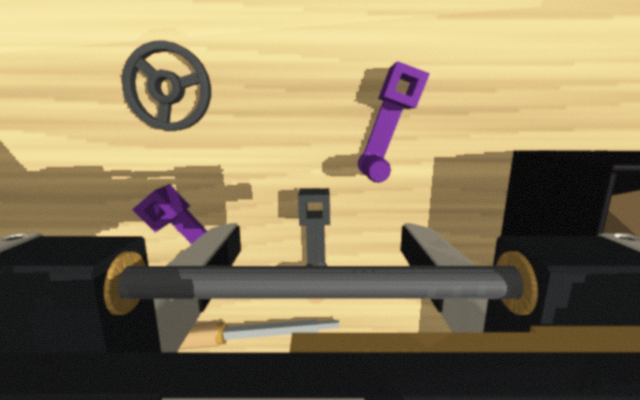

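The wrist view shows the dark hub with its square bore at (314,207), its arm pointing down in the picture between the open fingers. The purple cranks at (405,120) and (165,210) are clear of it.

```bash
python3 - <<'E'
from h import *
P=K('wrist'); im,d=snapshot('wrist')
W=cloud('wrist',d,P).reshape(-1,3); W=W[~np.isnan(W[:,0])]
r=W[(abs(W[:,0]-.535)<.03)&(abs(W[:,1]-.34)<.03)]
t=r[(r[:,2]>.031)&(r[:,2]<.038)]
print('hub rect',cv2.minAreaRect(t[:,:2].astype(np.float32)*1000),np.median(t,0),len(t),t.min(0),t.max(0))
print(proj('wrist',t.mean(0)))
a=W[(W[:,2]>.006)&(W[:,2]<.012)&(W[:,0]>.56)&(W[:,0]<.6)&(abs(W[:,1]-.34)<.025)]
for x in np.arange(.56,.6,.01):
    b=a[abs(a[:,0]-x-.005)<.005]; 
    if len(b): print(round(x,2),b[:,1].min(),b[:,1].max(),b[:,1].mean())
o=observe(); print(o['tool_pos'],R.from_quat(o['ee_rot']).as_matrix()[:,1])
print(goal([.535,.3385,.10],90),goal([.535,.3385,.008],90))
E
```

```text
hub rect ((543.9732666015625, 336.57794189453125), (34.91783905029297, 33.8950309753418), 2.242056131362915) [0.5427541  0.33678572 0.03452259] 749 [0.52628615 0.31962764 0.03120913] [0.56160522 0.35402801 0.0369142 ]
[[312.23291601 209.39058155]]
0.56 0.33393129724779164 0.33393129724779164 0.33393129724779164
0.57 0.32678949939136165 0.3479410279165791 0.33734327547698034
0.58 0.32673636224823743 0.34800867922708895 0.337622798570492
0.59 0.32785328393671487 0.34807844887946676 0.33819129464294756
[0.51553817 0.34495824 0.18063248] [-5.25798003e-03  9.99985733e-01  9.41906395e-04]
(array([-0.0776, -0.0265,  0.3225]), array([0.0012, 0.0006, 0.0067])) (array([-0.0774, -0.0269,  0.6905]), array([0.0012, 0.0006, 0.0067]))
```

```bash
python3 - <<'E'
from h import *
print(observe()['tool_pos'],goal([.5435,.3368,.06],91))
E
```

```text
[0.51553817 0.34495824 0.18063248] (array([-0.1115, -0.0337,  0.4825]), array([ 0.0012,  0.0006, -0.0155]))
```

Emit:
apply_moves:
  plan:
    - [-0.06,-0.02,0.1,0,0,-0.015,0]
    - [-0.11,-0.034,0.2,0,0,-0.015,0]
    - [-0.11,-0.034,0.32,0,0,-0.015,0]
    - [-0.11,-0.034,0.42,0,0,-0.015,0]
    - [-0.11,-0.034,0.48,0,0,-0.015,0]
    - [-0.11,-0.034,0.48,0,0,-0.015,0]
    - [-0.11,-0.034,0.48,0,0,-0.015,0]

```text
time: 2.47
tool_pos: [0.5425, 0.3365, 0.06]
ee_rot: [-0.009, 1.0, -0.0, -0.0]
force: [-0.1, 0.0, 1.2]
width: 0.0928
finger_force: 0.0
```

```bash
python3 - <<'E'
from h import *
P=K('wrist'); im,d=snapshot('wrist')
W=cloud('wrist',d,P).reshape(-1,3); W=W[~np.isnan(W[:,0])]
r=W[(abs(W[:,0]-.54)<.03)&(abs(W[:,1]-.337)<.025)]
t=r[(r[:,2]>.031)&(r[:,2]<.038)]
if len(t): print('hub rect',cv2.minAreaRect(t[:,:2].astype(np.float32)*1000),np.median(t,0),len(t),t.min(0),t.max(0))
for i in range(3): 
    print(observe()['tool_pos']); snapshot('wrist')
print(goal([.5435,.3365,.008],91))
E
```

```text
hub rect ((543.8856811523438, 336.54205322265625), (35.015350341796875, 34.07884216308594), 1.6668972969055176) [0.54254629 0.33656411 0.03454804] 1968 [0.52601333 0.31953922 0.0310243 ] [0.56138341 0.35372177 0.03658234]
[0.5436799  0.33689505 0.06151199]
[0.54444011 0.33696528 0.06233536]
[0.54472982 0.33688376 0.06256241]
(array([ 0.0061, -0.0011,  0.2181]), array([ 0.0023,  0.0045, -0.0004]))
```

Emit:
apply_moves:
  plan:
    - [0.003,0,0.1,0,0,0,0]
    - [0.003,0,0.16,0,0,0,0]
    - [0.003,0,0.21,0,0,0,0]
    - [0.003,0,0.21,0,0,0,0]
    - [0.003,0,0.21,0,0,0,255]
    - [0.003,0,0.21,0,0,0,255]
    - [0.003,0,0.21,0,0,0,255]
    - [0.003,0,0.21,0,0,0,255]
  force: 40

```text
time: 3.33
tool_pos: [0.5437, 0.3358, 0.0086]
ee_rot: [-0.008, 1.0, 0.0, 0.001]
force: [-0.2, 0.3, 0.7]
width: 0.0707
finger_force: 0.0
```

Emit:
apply_moves:
  plan:
    - [0,0,0,0,0,0,255]
    - [0,0,0,0,0,0,255]
    - [0,0,0,0,0,0,255]
    - [0,0,0,0,0,0,255]
    - [0,0,0,0,0,0,255]

```text
time: 3.75
tool_pos: [0.5429, 0.3354, 0.0074]
ee_rot: [-0.008, 1.0, 0.0, 0.0]
force: [-0.3, 1.3, -0.6]
width: 0.0376
finger_force: 0.0
```

Emit:
apply_moves:
  plan:
    - [0,0,0,0,0,0,255]
    - [0,0,0,0,0,0,255]
    - [0,0,0,0,0,0,255]
    - [0,0,-0.1,0,0,0,255]
    - [0,0,-0.25,0,0,0,255]
    - [0,0,-0.4,0,0,0,255]
    - [0,0,-0.6,0,0,0,255]
    - [0,0,-0.8,0,0,0,255]

```text
time: 4.42
tool_pos: [0.5419, 0.3349, 0.1915]
ee_rot: [-0.008, 1.0, -0.001, -0.001]
force: [0.9, 0.7, -2.5]
width: 0.0334
finger_force: 39.9
```

```bash
python3 - <<'E'
from h import *
o=observe();print(o['width'],o['finger_force'],o['q'],goal([.63,-.105,.21],91))
E
```

```text
0.033446591076484386 39.87669149413705 [ 4.73117834e-01  2.44779717e-01  1.40905915e+00 -6.61667336e-05
  1.48997077e+00 -1.11409705e+00] (array([-0.3232, -1.7652, -0.073 ]), array([-0.0013, -0.0025, -0.0013]))
```

Emit:
apply_moves:
  plan:
    - [-0.04,-0.08,-0.05,0,0,0,255]
    - [-0.08,-0.2,-0.07,0,0,0,255]
    - [-0.12,-0.33,-0.07,0,0,0,255]
    - [-0.16,-0.46,-0.07,0,0,0,255]
    - [-0.2,-0.59,-0.07,0,0,0,255]
    - [-0.24,-0.72,-0.07,0,0,0,255]
    - [-0.28,-0.85,-0.07,0,0,0,255]
    - [-0.32,-0.98,-0.07,0,0,0,255]

```text
time: 5.08
tool_pos: [0.6267, 0.0901, 0.2076]
ee_rot: [-0.008, 1.0, -0.0, -0.001]
force: [0.6, 0.8, -2.0]
width: 0.0338
finger_force: 39.9
```

Emit:
apply_moves:
  plan:
    - [0,-0.13,0,0,0,0,255]
    - [0,-0.26,0,0,0,0,255]
    - [0,-0.39,0,0,0,0,255]
    - [0,-0.52,0,0,0,0,255]
    - [0,-0.65,0,0,0,0,255]
    - [0,-0.74,0,0,0,0,255]
    - [0,-0.78,0,0,0,0,255]
    - [0,-0.78,0,0,0,0,255]

```text
time: 5.75
tool_pos: [0.6296, -0.1055, 0.2076]
ee_rot: [-0.007, 1.0, -0.0, -0.001]
force: [0.8, -0.1, -2.3]
width: 0.0337
finger_force: 39.9
```

```bash
python3 - <<'E'
from h import *
snapshot('wrist'); snapshot('wrist')
P=K('wrist'); im,d=snapshot('wrist'); o=observe(); print(o['tool_pos'],o['finger_force'])
cv2.imwrite('pics/w2.png',im); np.save('w2.npy',d)
W=cloud('wrist',d,P); w=W.reshape(-1,3); w=w[~np.isnan(w[:,0])]
b=w[(abs(w[:,0]-.572)<.03)&(abs(w[:,1]+.102)<.03)]
print(np.histogram(b[:,2],16))
for z0,z1 in((.085,.091),(.117,.1215),(.123,.128),(.117,.129)):
    q=b[(b[:,2]>z0)&(b[:,2]<z1)]
    if len(q)>3: print(z0,len(q),q.mean(0),cv2.minAreaRect(q[:,:2].astype(np.float32)*1000))
print(proj('wrist',[.572,-.102,.126]))
# hub held: top
tp=o['tool_pos']; h=w[(abs(w[:,0]-tp[0])<.03)&(abs(w[:,1]-tp[1])<.03)&(w[:,2]>.19)]
print(np.histogram(h[:,2],10))
E
```

```text
[ 0.62999187 -0.10187255  0.2079179 ] 39.87664667889476
(array([3376,  242,    2,  388,    0,    0,    0,    0,    0,    0,    0,
          0,    0,    0,  945, 7922]), array([0.07290654, 0.08825266, 0.10359878, 0.1189449 , 0.13429102,
       0.14963714, 0.16498326, 0.18032938, 0.1956755 , 0.21102162,
       0.22636774, 0.24171385, 0.25705997, 0.27240609, 0.28775221,
       0.30309833, 0.31844445]))
0.085 346 [ 0.57461773 -0.10319938  0.08858927] ((575.85986328125, -103.22019958496094), (27.097063064575195, 26.732078552246094), 1.3521078824996948)
0.117 82 [ 0.57569618 -0.10307891  0.12034929] ((575.9420776367188, -103.15040588378906), (16.00334358215332, 15.91219425201416), 83.14006042480469)
0.123 280 [ 0.57578328 -0.1030244   0.1256911 ] ((575.916015625, -103.13270568847656), (13.85610580444336, 13.885571479797363), 83.93333435058594)
0.117 390 [ 0.57576165 -0.10314582  0.12436762] ((575.9420776367188, -103.15040588378906), (16.00334358215332, 15.91219425201416), 83.14006042480469)
[[321.46145972 128.68171024]]
(array([  662,  1209,  3002,   793,   465,   436,   638,  1326, 12587,
       16151]), array([0.20050614, 0.21382034, 0.22713454, 0.24044874, 0.25376293,
       0.26707713, 0.28039133, 0.29370553, 0.30701973, 0.32033393,
       0.33364813]))
```

View pics/w2.png

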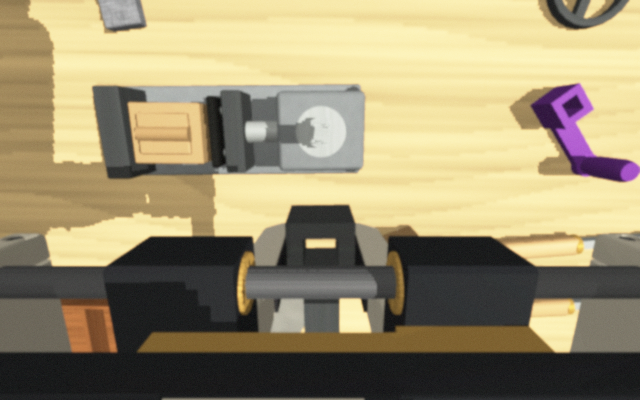

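The wrist view shows the held hub at (320,245) with its bore at (320,243). The spindle on its white shoulder is at (321,128), and the stone stands between the jaws at (167,132).

```bash
python3 - <<'E'
from h import *
snapshot('wrist'); P=K('wrist'); im,d=snapshot('wrist'); o=observe()
W=cloud('wrist',d,P); r=R.from_quat(o['ee_rot']); L=(W-o['tool_pos'])@r.as_matrix()
m=np.zeros((400,640),bool); m[200:266,280:362]=1
h=L[m&(abs(L[...,2]+.0255)<.006)]
print(len(h),np.median(h,0),h.min(0),h.max(0))
# front edge of hub top (tool +x max) per y
for y in np.arange(-.016,.016,.004):
    b=h[abs(h[:,1]-y-.002)<.002]; print(round(y,3),len(b),b[:,0].max() if len(b) else 0)
# bore: hole edges in image
g=cv2.cvtColor(im,cv2.COLOR_BGR2GRAY)
hole=m&(L[...,2]>-.015)&(g>90); v,u=np.where(hole); print('hole px',u.min(),u.max(),v.min(),v.max(),len(u))
# intersect hole outline with hub-top plane
f,cx,cy,T=P; 
z=np.median(d[m&(abs(L[...,2]+.0255)<.003)])
print('tool axis yaw',np.degrees(np.arctan2(r.as_matrix()[1,1],r.as_matrix()[0,1])), o['tool_pos'])
E
```

```text
2541 [ 0.00916292 -0.00035951 -0.02689711] [-0.00968992 -0.02073972 -0.03131666] [ 0.0166864   0.02048001 -0.01950269]
-0.016 383 0.01628901984856114
-0.012 355 0.01637060535863538
-0.008 173 0.01636287046364246
-0.004 168 0.016469318824698667
0.0 179 0.01641753003365822
0.004 178 0.016686401042922183
0.008 367 0.01654689265573868
0.012 381 0.016662467816569167
hole px 280 361 200 248 1193
tool axis yaw 91.0418721957505 [ 0.63014108 -0.10150903  0.20813306]
```

```bash
python3 - <<'E'
from h import *
print(observe()['tool_pos'],goal([.5752,-.1031,.145],83.5))
E
```

```text
[ 0.63014108 -0.10150903  0.20813306] (array([ 0.2198, -0.0025,  0.2526]), array([ 0.0006, -0.0003,  0.1676]))
```

Emit:
apply_moves:
  plan:
    - [0.08,0,0,0,0,0.07,255]
    - [0.16,-0.0025,0,0,0,0.14,255]
    - [0.2198,-0.0025,0.05,0,0,0.1676,255]
    - [0.2198,-0.0025,0.15,0,0,0.1676,255]
    - [0.2198,-0.0025,0.2526,0,0,0.1676,255]
    - [0.2198,-0.0025,0.2526,0,0,0.1676,255]
    - [0.2198,-0.0025,0.2526,0,0,0.1676,255]
    - [0.2198,-0.0025,0.2526,0,0,0.1676,255]

```text
time: 6.67
tool_pos: [0.5759, -0.1041, 0.1465]
ee_rot: [0.057, 0.998, -0.0, 0.001]
force: [0.4, 0.7, -0.8]
width: 0.0337
finger_force: 39.9
```

```bash
python3 - <<'E'
from h import *
for i in range(6): snapshot('wrist'); print(observe()['tool_pos'])
print(goal([.5752,-.1031,.124],83.5),observe()['force'])
im,d=snapshot('wrist'); im2,_=snapshot('side')
cv2.imwrite('pics/w3.png',np.hstack([cv2.resize(im[180:300,240:400],(400,300)),cv2.resize(im2[200:290,310:430],(400,300))]))
E
```

```text
[ 0.57641227 -0.10448549  0.14719786]
[ 0.57660979 -0.10468218  0.14736571]
[ 0.57654031 -0.10481372  0.14726437]
[ 0.57637911 -0.10486353  0.14700123]
[ 0.57610488 -0.10487734  0.14660825]
[ 0.57588074 -0.10489918  0.14625521]
(array([0.0037, 0.0069, 0.089 ]), array([-0.0003,  0.0022, -0.0022])) [-0.17625707  0.65629407 -1.51467272]
```

View pics/w3.png

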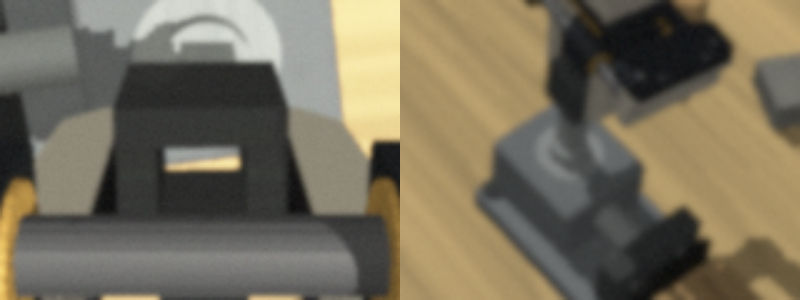

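The left crop shows the hub with the spindle tip just in front of it at crop (207,48), slightly right of the hub's centre line. The side crop shows the crank above the spindle. I'll measure the offset in the tool frame.

```bash
cat > rel.py <<'E'
from h import *
for k in range(4):
    P=K('wrist'); o=observe(); im,d=snapshot('wrist'); W=cloud('wrist',d,P)
    r=R.from_quat(o['ee_rot']).as_matrix(); T=P[3]; C=-T[:3,:3].T@T[:3,3]
    L=(W-o['tool_pos'])@r
    b=np.zeros((400,640),bool); b[150:240,270:370]=1; b&=(W[...,2]>.1)&(W[...,2]<.128)&(abs(W[...,0]-.575)<.025)&(abs(W[...,1]+.104)<.02)
    q=L[b]; w=W[b]
    h=np.zeros((400,640),bool); h[195:262,278:364]=1; hh=L[h&(abs(L[...,2]+.0265)<.003)]
    print('cam',np.round((C-o['tool_pos'])@r*1e3,2),'tcp',o['tool_pos'].round(4),'spindle y',(q[:,1].min()+q[:,1].max())/2*1e3,np.ptp(q[:,1])*1e3,'xmax',q[:,0].max()*1e3,len(q),w[:,2].max(),'hub y',hh[:,1].min()*1e3,hh[:,1].max()*1e3)
E
python3 rel.py
```

```text
cam [ 6.3560e+01 -4.0000e-02 -1.6654e+02] tcp [ 0.5755 -0.1048  0.1456] spindle y 1.9285803855113386 15.445317048129517 xmax 8.164328226847273 72 0.1087467953424616 hub y -20.939166859241595 21.25826939075011
cam [ 6.3580e+01 -2.0000e-02 -1.6651e+02] tcp [ 0.5753 -0.1048  0.1454] spindle y 1.9616989002411203 15.47112912753412 xmax 8.053633386367041 66 0.10771184571506301 hub y -21.015099032630125 21.35176499341689
cam [ 6.3560e+01 -1.0000e-02 -1.6652e+02] tcp [ 0.5752 -0.1048  0.1453] spindle y 1.7581636507941514 14.997517422119754 xmax 7.811969721290749 65 0.10716546976313132 hub y -21.023576314544382 21.33983488473658
cam [ 6.3560e+01 -4.0000e-02 -1.6653e+02] tcp [ 0.5751 -0.1048  0.1452] spindle y 1.694649201157332 15.035270392270164 xmax 7.85156198064702 62 0.10755789942963168 hub y -20.922734308826517 21.44484490753902
```

Emit:
apply_moves:
  plan:
    - [0.001,0.007,0,0,0,0,255]
    - [0.001,0.007,0,0,0,0,255]
    - [0.001,0.007,0.02,0,0,0,255]
    - [0.001,0.007,0.04,0,0,0,255]
    - [0.001,0.007,0.055,0,0,0,255]
    - [0.001,0.007,0.07,0,0,0,255]
    - [0.001,0.007,0.08,0,0,0,255]
    - [0.001,0.007,0.08,0,0,0,255]

```text
time: 7.93
tool_pos: [0.5745, -0.1028, 0.124]
ee_rot: [0.058, 0.998, 0.0, -0.001]
force: [-0.2, 0.5, -1.6]
width: 0.0335
finger_force: 39.9
```

```bash
python3 - <<'E'
from h import *
for i in range(4): snapshot('wrist'); o=observe(); print(o['tool_pos'].round(4),o['force'].round(1),o['wrist_torque'].round(2))
E
```

```text
[ 0.5747 -0.1029  0.1245] [ 0.6 -0.6 -1.8] [ 0.02  0.03 -0.04]
[ 0.575  -0.1029  0.1249] [ 0.3 -0.2 -2.9] [0.05 0.06 0.02]
[ 0.5752 -0.103   0.1252] [ 0.4  0.9 -2.4] [0.03 0.08 0.04]
[ 0.5753 -0.103   0.1253] [ 0.1  0.3 -1.5] [0.06 0.07 0.01]
```

Tip engaged without any contact force, so I keep going down.

Emit:
apply_moves:
  plan:
    - [0,0,0.015,0,0,0,255]
    - [0,0,0.03,0,0,0,255]
    - [0,0,0.045,0,0,0,255]
    - [0,0,0.06,0,0,0,255]
    - [0,0,0.075,0,0,0,255]
    - [0,0,0.075,0,0,0,255]

```text
time: 8.63
tool_pos: [0.5744, -0.1028, 0.105]
ee_rot: [0.058, 0.998, 0.0, -0.001]
force: [-0.0, -0.3, -1.9]
width: 0.0339
finger_force: 39.9
```

Emit:
apply_moves:
  plan:
    - [0,0,0.01,0,0,0,255]
    - [0,0,0.02,0,0,0,255]
    - [0,0,0.03,0,0,0,255]
    - [0,0,0.036,0,0,0,255]
    - [0,0,0.042,0,0,0,255]
    - [0,0,0.042,0,0,0,255]

```text
time: 9.13
tool_pos: [0.575, -0.1029, 0.0956]
ee_rot: [0.058, 0.998, 0.0, -0.0]
force: [0.3, -0.4, -2.7]
width: 0.034
finger_force: 39.9
```

Emit:
apply_moves:
  plan:
    - [0,0,0.004,0,0,0,255]
    - [0,0,0.008,0,0,0,255]
    - [0,0,0.012,0,0,0,255]
    - [0,0,0.012,0,0,0,255]

```text
time: 9.47
tool_pos: [0.5754, -0.103, 0.0952]
ee_rot: [0.058, 0.998, -0.0, 0.0]
force: [-8.7, 1.9, 15.0]
width: 0.0339
finger_force: 39.9
```

The hub is home: contact at TCP z 0.095, as expected. Now I turn it clockwise.

Emit:
apply_moves:
  plan:
    - [0,0,-0.004,0,0,0.0,255]
    - [0,0,-0.004,0,0,0.12,255]
    - [0,0,-0.004,0,0,0.24,255]
    - [0,0.001,-0.004,0,0,0.36,255]
    - [0,0.001,-0.004,0,0,0.48,255]
    - [-0.0005,0.0015,-0.004,0,0,0.6,255]
    - [-0.0005,0.0015,-0.004,0,0,0.7,255]
    - [-0.0005,0.0015,-0.004,0,0,0.7,255]
  force: 60

```text
time: 10.13
tool_pos: [0.5747, -0.1038, 0.0953]
ee_rot: [0.329, 0.944, -0.001, -0.0]
force: [-10.2, -3.2, 11.0]
width: 0.0334
finger_force: 59.9
```

```bash
cat > chk.py <<'E'
from h import *
o=observe(); m=R.from_quat(o['ee_rot']).as_matrix(); print('yaw',np.degrees(np.arctan2(m[1,1],m[0,1])).round(1),o['tool_pos'].round(4),o['force'].round(1),o['wrist_torque'].round(2),o['finger_force'],o['width'],o['q'].round(2))
E
python3 chk.py
```

```text
yaw 51.6 [ 0.5747 -0.1038  0.0953] [-10.2  -3.2  11. ] [-0.58  1.7   0.05] 59.87405648455024 0.03343835508493123 [-0.27  0.18  1.66 -0.    1.3  -1.16]
```

Emit:
apply_moves:
  plan:
    - [0.002,-0.002,0,0,0,0.12,255]
    - [0.002,-0.002,0,0,0,0.24,255]
    - [0.002,-0.002,0,0,0,0.36,255]
    - [0.002,-0.002,0,0,0,0.48,255]
    - [0.002,-0.002,0,0,0,0.6,255]
    - [0.002,-0.001,0,0,0,0.7,255]
    - [0.002,-0.001,0,0,0,0.7,255]

```text
time: 10.72
tool_pos: [0.5742, -0.1041, 0.0953]
ee_rot: [0.573, 0.82, -0.001, 0.0]
force: [-8.9, -4.7, 10.3]
width: 0.034
finger_force: 59.9
```

```bash
python3 chk.py
```

```text
yaw 20.1 [ 0.5742 -0.1041  0.0953] [-8.9 -4.7 10.3] [-0.94  1.66  0.1 ] 59.87929316237569 0.034025510188736445 [-0.27  0.18  1.67 -0.    1.3  -0.62]
```

Emit:
apply_moves:
  plan:
    - [0,0,0,0,0,0.06,255]
    - [0,0,0,0,0,0.12,255]
    - [0,0,0,0,0,0.18,255]
    - [0,0,0,0,0,0.24,255]
    - [0,0,0,0,0,0.28,255]
    - [0,0,0,0,0,0.28,255]
    - [0,0,0,0,0,0.28,255]

```text
time: 11.3
tool_pos: [0.574, -0.1041, 0.0953]
ee_rot: [0.658, 0.753, -0.001, 0.0]
force: [-10.1, -4.9, 10.9]
width: 0.0335
finger_force: 60.9
```

```bash
python3 chk.py
```

```text
yaw 7.8 [ 0.574  -0.1041  0.0953] [-10.1  -4.9  10.9] [-0.94  1.9   0.16] 60.874690767377615 0.03352280573000544 [-0.27  0.18  1.67 -0.    1.3  -0.4 ]
```

Emit:
apply_moves:
  plan:
    - [0,0,0,0,0,0.04,255]
    - [0,0,0,0,0,0.08,255]
    - [0,0,0,0,0,0.12,255]
    - [0,0,0,0,0,0.12,255]
    - [0,0,0,0,0,0.12,255]

```text
time: 11.72
tool_pos: [0.5739, -0.1042, 0.0953]
ee_rot: [0.692, 0.722, -0.001, 0.0]
force: [-11.5, -5.7, 10.8]
width: 0.0335
finger_force: 60.9
```

```bash
python3 chk.py
```

```text
yaw 2.4 [ 0.5739 -0.1042  0.0953] [-11.5  -5.7  10.8] [-0.94  2.02  0.36] 60.927230045199394 0.03352905291580516 [-0.27  0.18  1.67 -0.    1.3  -0.31]
```

Emit:
apply_moves:
  plan:
    - [0,0,0,0,0,0.04,255]
    - [0,0,0,0,0,0.08,255]
    - [0,0,0,0,0,0.08,255]
    - [0,0,0,0,0,0.08,255]

```text
time: 12.05
tool_pos: [0.5739, -0.1042, 0.0953]
ee_rot: [0.714, 0.7, -0.002, 0.0]
force: [-10.9, -5.9, 11.7]
width: 0.0339
finger_force: 61.6
```

```bash
python3 chk.py
```

```text
yaw -1.1 [ 0.5739 -0.1042  0.0953] [-10.9  -5.9  11.7] [-1.06  2.04  1.2 ] 61.59421474090777 0.0338619207867514 [-0.27  0.18  1.67 -0.    1.3  -0.24]
```

Emit:
apply_moves:
  plan:
    - [0,0,0,0,0,-0.03,255]
    - [0,0,0,0,0,-0.03,120]
    - [0,0,0,0,0,-0.03,0]
    - [0,0,0,0,0,-0.03,0]
    - [0,0,0,0,0,-0.03,0]
    - [0,0,0,0,0,-0.03,0]
    - [0,0,0,0,0,-0.03,0]
    - [0,0,0,0,0,-0.03,0]

```text
time: 12.72
tool_pos: [0.5747, -0.1024, 0.0937]
ee_rot: [0.706, 0.708, -0.0, -0.0]
force: [0.3, -0.0, 0.4]
width: 0.0752
finger_force: 0.0
```

```bash
python3 chk.py
```

```text
yaw 0.2 [ 0.5747 -0.1024  0.0937] [ 0.3 -0.   0.4] [-0.04  0.06 -0.03] 0.0 0.07522866482914851 [-0.26  0.18  1.67  0.    1.29 -0.27]
```

Emit:
apply_moves:
  plan:
    - [0,0,0,0,0,0,0]
    - [0,0,0,0,0,0,0]
    - [0,0,-0.05,0,0,0,0]
    - [0,0,-0.15,0,0,0,0]
    - [0,0,-0.28,0,0,0,0]
    - [0,0,-0.42,0,0,0,0]
    - [0,0,-0.55,0,0,0,0]
    - [0,0,-0.55,0,0,0,0]

```text
time: 13.38
tool_pos: [0.5783, -0.1034, 0.2414]
ee_rot: [0.706, 0.708, 0.003, 0.006]
force: [1.0, 0.2, 1.0]
width: 0.0929
finger_force: 0.0
```

```bash
python3 - <<'E'
from h import *
snapshot('wrist'); P=K('wrist'); im,d=snapshot('wrist'); s,sd=snapshot('side'); t,td=snapshot('top')
cv2.imwrite('pics/w4.png',np.hstack([cv2.resize(im,(480,300)),cv2.resize(s[190:340,300:460],(320,300))]))
W=cloud('wrist',d,P)
w=W[~np.isnan(W[...,0])]; b=w[(np.hypot(w[:,0]-.5755,w[:,1]+.103)<.026)]
for z0,z1 in((.117,.1238),(.124,.13)):
    q=b[(b[:,2]>z0)&(b[:,2]<z1)]; print(z0,len(q),np.median(q[:,2]) if len(q) else 0,cv2.minAreaRect(q[:,:2].astype(np.float32)*1000) if len(q)>3 else 0)
print(observe()['tool_pos'])
E
```

```text
0.117 1055 0.12237751797578071 ((575.91455078125, -103.60887908935547), (34.133888244628906, 34.45615768432617), 3.4861154556274414)
0.124 175 0.12628738937461167 ((574.5637817382812, -102.91700744628906), (34.295101165771484, 29.273521423339844), 81.42393493652344)
[ 0.57422931 -0.10236618  0.23072392]
```

View pics/w4.png

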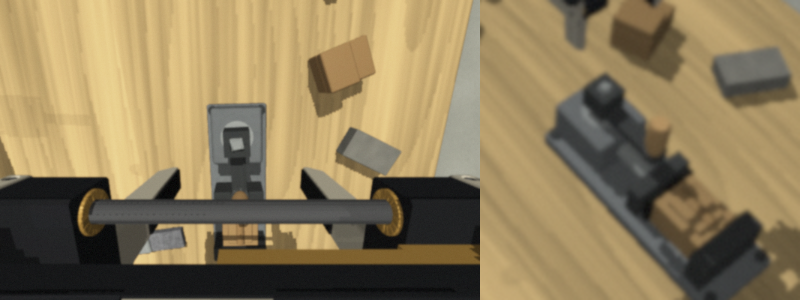

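The wrist picture shows the crank seated on the spindle at (237,140), with the spindle tip standing out of the bore and the gripper clear. The side crop shows the stone upright between the jaws.

```bash
python3 - <<'E'
from h import *
P=K('wrist'); im,d=snapshot('wrist'); W=cloud('wrist',d,P); w=W[~np.isnan(W[...,0])]
b=w[np.hypot(w[:,0]-.5755,w[:,1]+.103)<.0105]; q=b[(b[:,2]>.1245)&(b[:,2]<.129)]
print('tip',len(q),cv2.minAreaRect(q[:,:2].astype(np.float32)*1000))
t,td=snapshot('side'); S=cloud('side',td)
for l in('pad','stone','vice','fixed_jaw'):
    for m in masks_of(l,'side')[:1]:
        p=S[m['region']]; p=p[~np.isnan(p[:,0])]; print(l,m['conf'],m['extent'],np.percentile(p,[2,50,98],axis=0).round(4).tolist())
# profile along y over x=.56..0.6 from side
p=S[~np.isnan(S[...,0])]; p=p[(abs(p[:,0]-.565)<.02)&(p[:,1]<-.17)&(p[:,1]>-.33)]
for y in np.arange(-.32,-.18,.004):
    c=p[abs(p[:,1]-y)<.002]; print(round(y,3),len(c),np.percentile(c[:,2],95).round(3) if len(c) else '',end=' | ')
E
```

```text
tip 152 ((577.6685791015625, -103.68319702148438), (16.41810417175293, 12.193267822265625), 10.857596397399902)
stone 0.62 [388.8, 274.9, 38.4, 43.7] [[0.5476, -0.2889, 0.0283], [0.5664, -0.2577, 0.0676], [0.6063, -0.2231, 0.0771]]
vice 0.78 [332.5, 231.6, 116.3, 114.9] [[0.5241, -0.3382, 0.0049], [0.5479, -0.2085, 0.0396], [0.6174, -0.0668, 0.0788]]
fixed_jaw 0.71 [397.3, 295.6, 45.5, 37.6] [[0.5333, -0.3173, 0.0248], [0.5708, -0.3083, 0.07], [0.6223, -0.2921, 0.074]]
-0.32 33 0.024 | -0.316 123 0.072 | -0.312 33 0.074 | -0.308 34 0.074 | -0.304 31 0.074 | -0.3 30 0.073 | -0.296 30 0.073 | -0.292 20 0.074 | -0.288 36 0.07 | -0.284 42 0.071 | -0.28 56 0.076 | -0.276 48 0.077 | -0.272 54 0.076 | -0.268 47 0.076 | -0.264 51 0.076 | -0.26 47 0.076 | -0.256 49 0.077 | -0.252 46 0.076 | -0.248 46 0.077 | -0.244 50 0.075 | -0.24 45 0.077 | -0.236 47 0.077 | -0.232 37 0.076 | -0.228 43 0.069 | -0.224 37 0.069 | -0.22 37 0.069 | -0.216 26 0.068 | -0.212 32 0.07 | -0.208 37 0.071 | -0.204 27 0.071 | -0.2 32 0.095 | -0.196 91 0.145 | -0.192 71 0.151 | -0.188 48 0.15 | -0.184 51 0.151 |
```

```bash
python3 -c "
from h import *
print(finish_job())"
```

```text
the job is handed in; nothing more can be done
None
```

I fitted the dark steel crank fully home on the spindle and turned it clockwise to the stop. The turning torque rose to about 1.2 N m there, against 0.45 N m expected when tight. The stone stands against the fixed jaw, the crank is released on the spindle, no bystander was touched, and the job was handed in at about 14 s of the 64 s; no verdict was shown.

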